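Open the label printer by its concealed cover release

TASK

The label printer's roll cover is locked by a concealed release: one of the five identical blank keys set flush in the panel in front of the cover gives when pressed, the other four are dummies, and nothing on the outside tells which. Feel across the panel with a fingertip to find the key that gives and press it right in so that the cover springs up part-way, then push the cover up and back with the fingers until it stands upright or leans back, and leave it standing open with nothing touched. Do not lift or shift any of the loose things lying about.

Things in the scene. Friction and masses are not known exactly. Their poses are not given: they have to be found in the camera images.
- printer: Grey desktop label printer fixed to the bench, a box 240 (x) by 260 (y) by 115 mm high with a flat top. Origin: centre of its underside; z up, x from the key panel (robot side) towards the cover hinge at the rear, y along the row of keys. From front to rear, all flush: row of keys, 22 mm fixed strip, roll cover, fixed rear.
- panel (a point): Top of the middle key (printer x = -75, y = 0, z = 115 mm); same axes as the printer. Five identical square keys, 40 by 40 mm, flush with the top, stand in a row along y with 2 mm seams: centres at y = -84, -42, 0, 42 and 84 mm from here. One, a different one each time, is the sprung release; the other four are rigid.
- release (a joint): How far the release key is pressed in: 0 = flush, 0.006 m = right in. It does not tell which of the five keys it is. It needs 1.5 N to start and 5 N to bottom, frees the cover after about 3 mm, and springs back when let go.
- lid (a joint): Angle of the roll cover: 0 = shut and latched, 1.57 rad = upright, 1.75 rad = stop. A plate 110 (x) by 200 (y) by 12 mm thick, hinged on its rear edge (upper face) at printer x = 82 mm, z = 115 mm. Freed, it springs up by itself: 0.95 rad after 1.5 s, settling at about 1.1 rad within 4 s. From there 1 N to the rear at its free edge moves it; it stays where it is left.
- lid_edge (a point): Middle of the cover's free edge, upper face, 110 mm from the hinge. Shut, it lies at printer x = -28, z = 115 mm; sprung up to 1.1 rad, at x = 32 mm and 98 mm higher. A small steel hook hangs 18 mm below the cover near its free edge, 75 mm to the +y side of the middle. The bay under the cover is open, with a paper roll about 40 mm below the printer's top.
- tape: Roll of brown packing tape, lying flat, 90 mm across, 48 mm high; bystander. Origin: centre of its underside.
- screwdriver: Screwdriver lying beside the printer; bystander. Origin: middle of its length, underside.
- jar: Small jar with a steel cap, 60 mm across, 80 mm high; bystander. Origin: centre of its underside.
- carton: Small cardboard box 90 x 70 x 50 mm; bystander. Origin: centre of its underside.
- labelroll: Spare roll of white labels lying flat, 80 mm across, 50 mm high, 26 mm bore; bystander. Origin: centre of its underside.
- mug: White mug, 80 mm across, 90 mm high; bystander. Origin: centre of its underside.
- pad: Paper pad 140 x 100 x 12 mm; bystander. Origin: centre of its underside.

How it is judged:
By the outcome, as a careful person would: the job done as asked, in the order asked, and still so for the second after the job is handed in, with the robot touching nothing.
It also fails if it takes over 48 s, if anything falls off the work surface, if the arm or the gripper's body presses on something with over 40 N, if the wrist force passes 120 N, or if a joint passes its speed limit or range.

ROBOT

A 6-joint arm with a two-finger parallel gripper is mounted at the origin on the work surface. World frame = base frame: x ahead of the robot, y to its left, z up, the work surface at z = 0. Lengths are in m, angles in rad, forces in N, time in s.
With the tool pointing down it reaches from about 0.4 to 0.925 m from the base axis. Payload 12.5 kg.
Tool frame: the origin (TCP) lies midway between the tips of the shut fingers; the grasp point (between the pads) lies 19 mm behind it; y points along the fingers, x is the direction in which the jaws open and shut, and the axes are right-handed (so a half turn about y gives the same grasp; the last joint's range is limited). The gripper opens to 95 mm and grips with 3 to 60 N. Pads are 20 mm wide; open, the fingers measure 119 mm over their backs; the gripper's body (75 mm by 180 mm) begins 59 mm behind the grasp point.
Start: joints at [1.107, 0.491, 1.559, -0, 1.092, -0.106], TCP at [0.219, 0.585, 0.215] pointing down, gripper open.
Joint ranges: [-3.1, 3.1], [-0.84, 2.19], [0.05, 2.79], [-1.13, 4.28], [0.06, 2.93], [-2.69, 2.69]. Speed limits (rad/s): [2.22, 2.22, 2.79, 3.14, 3.14, 3.14].

INTERFACE

Orientations are given as a rotation vector (axis times angle).
In Python, from workcell import monitor, vision, manip gives the robot as it stands.
- The arm moves only by the tool carry_out, never from a script. Its argument "commands" is a list of rows, each a list of 2 entries, a list of its own where there are three numbers: the shift along the tool's x, y, z in cm, then the turn, a rotation vector about the tool's x, y, z in degrees. In form: [[[dx, dy, dz], [wx, wy, wz]], ...]. A call has 1 to 10 rows; each row is the pose to reach, as a shift and turn from the pose measured when the call began, along the tool's axes at that moment; what a row does not reach only later rows make up. A row lasts 1/12 s, in which the tool goes at most 41.7 mm and 7.16 degrees, less where a joint would pass 70% of its speed; a pose out of reach is approached as far as the arm can. A call with a gripper value outside its range is refused whole. "jaw" is the closure, from 0 (fully open) to 1 (shut), set as the call begins (left out, the last holds). The fingers move at their own pace and stop on an object; "squeeze" is the grip in N (left out, the last holds). Time passes only in rows, so rows that repeat a pose let the fingers close. It gives the time, the measured TCP pose, the force and the opening at its end, in the units of the state.
- monitor.read_state(): the state, without advancing time (a new reading comes with each control period).
- vision.camera(name): name is "scene" or "side" or "wrist"; returns the picture (480x640x3 uint8, red, green, blue); there is no depth.
- vision.calibration(name): a dict with "K" (3x3 intrinsics, pixels), "R" (3x3) and "t" (3): a world point X has camera coordinates R X + t. Camera axes: x right, y down, z forward; pixel columns grow to the right and rows downward; lengths in m; the calibration is good to about 2 mm. A picture is of the moment at which its call begins: read the wrist's pose just before it. calibration takes no time and is no camera call; for the wrist camera it gives the pose at the moment of the call.
- manip.job_done(): hands the job in, once; it reports no verdict.
The state is a dict: "clock": time; "joints": joint angles; "qd": joint speeds; "tau": joint torques, N m; "tool_pos": TCP position; "eef_rot": TCP orientation; "wrist_force": force on the tool from outside, world axes, zero at the start; "moment": the same for the moment, N m; "opening": finger opening in m.
Only numpy, scipy, OpenCV 4.12 (cv2) and the standard library are available. Lean on these libraries where they do the work, as an engineer would, in place of code of your own. Each camera call takes 0.05 s, during which the arm holds its last target.

## Working session

There is one attempt and no reset: what is moved stays moved. The work goes in short steps, Python scripts to look and compute and a tool call to move; the robot and the scene stay as the last step left them, time stands still between calls to the robot, and variables do not carry over. Pictures are saved under pics/ and viewed, and the job is handed in when it is done.

Besides the shell and the picture viewer there is one more tool, called after ">>>" in YAML: its name, and indented under it one key for each argument. carry_out: Moves the arm, as the interface text tells. Its arguments: {"type":"object","properties":{"commands":{"type":"array"},"jaw":{"type":"number"},"squeeze":{"type":"number"}},"required":["commands"]}

```bash
mkdir -p pics; ls; python3 - <<'E'
from workcell import monitor, vision, manip
import cv2
s=monitor.read_state();print({k:(v if not hasattr(v,'tolist') else [round(x,3) for x in v.tolist()]) for k,v in s.items()})
for n in ("scene","side","wrist"):
    cv2.imwrite(f"pics/{n}0.png",vision.camera(n)[:,:,::-1])
    c=vision.calibration(n);print(n,c)
E
```

```text
pics
{'clock': 0.0, 'joints': [1.107, 0.492, 1.559, 0.0, 1.092, -0.106], 'qd': [-0.001, -0.001, 0.001, -0.001, 0.001, 0.002], 'tau': [0.002, -61.264, -25.819, 0.069, 0.048, -0.0], 'tool_pos': [0.219, 0.585, 0.214], 'eef_rot': [-1.358, -0.941, 0.943], 'wrist_force': [0.017, -0.227, 0.146], 'moment': [-0.0, 0.02, 0.004], 'opening': 0.09531080756665382}
scene {'K': array([[564.12360266,   0.        , 311.48180791],
       [  0.        , 564.12360266, 244.60221221],
       [  0.        ,   0.        ,   1.        ]]), 'R': array([[-0.96591009,  0.25881413, -0.00574007],
       [ 0.1967997 ,  0.71970195, -0.66580702],
       [-0.16818912, -0.64423936, -0.74610191]]), 't': array([ 0.46005163, -0.10304611,  1.33253744])}
side {'K': array([[436.12037132,   0.        , 321.52132197],
       [  0.        , 436.12037132, 234.3750536 ],
       [  0.        ,   0.        ,   1.        ]]), 'R': array([[ 0.84279073, -0.53820361, -0.00637715],
       [-0.37748399, -0.58258582, -0.71979136],
       [ 0.38367907,  0.60904075, -0.69416117]]), 't': array([-0.37446913,  0.30650286,  0.69459637])}
wrist {'K': array([[339.62287056,   0.        , 320.00822491],
       [  0.        , 339.62287056, 241.47590822],
       [  0.        ,   0.        ,   1.        ]]), 'R': array([[ 0.34989328,  0.936789  , -0.00102699],
       [ 0.90865987, -0.33911993,  0.24358759],
       [ 0.2278419 , -0.08616284, -0.96987836]]), 't': array([-0.62394831, -0.02756777,  0.38930141])}
```

View pics/scene0.png

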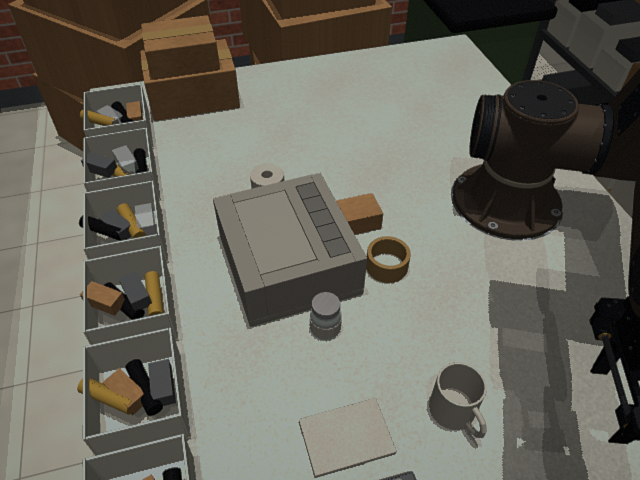

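View pics/side0.png

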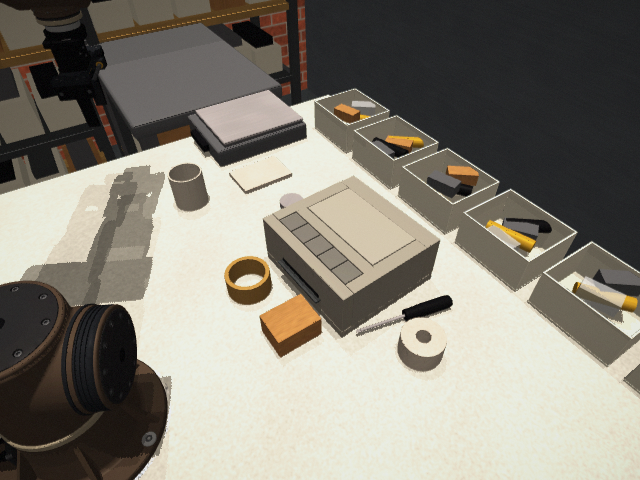

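View pics/wrist0.png

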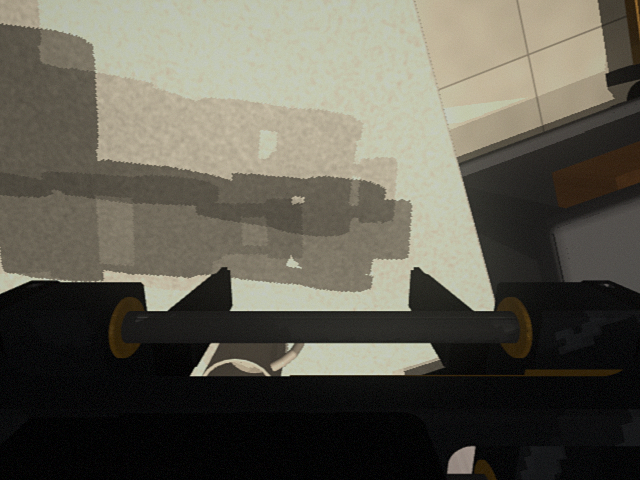

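The scene view shows the printer near pixel (290,240), with its keys from (308,192) to (335,247). The side view shows it near (350,250), keys from (290,222) to (345,273). I'll zoom in on both to pick the corners.

```bash
python3 - <<'E'
import cv2
a=cv2.imread("pics/scene0.png")[165:330,205:405];cv2.imwrite("pics/scz.png",cv2.resize(a,None,fx=3.6,fy=3.6,interpolation=cv2.INTER_CUBIC))
a=cv2.imread("pics/side0.png")[170:335,255:455];cv2.imwrite("pics/siz.png",cv2.resize(a,None,fx=3.6,fy=3.6,interpolation=cv2.INTER_CUBIC))
E
```

```text
(no output)
```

View pics/scz.png

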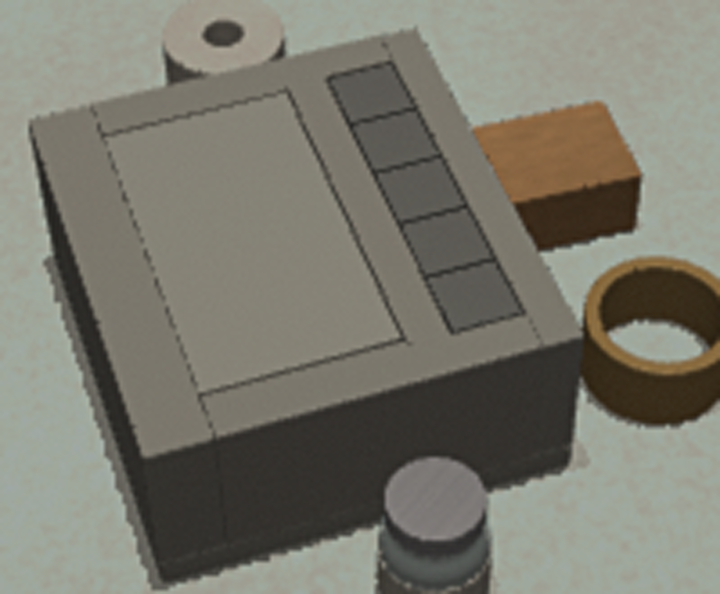

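View pics/siz.png

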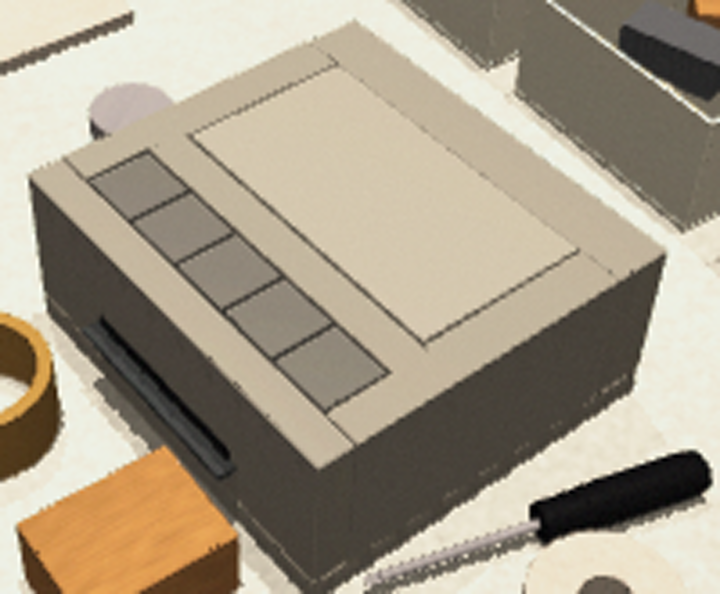

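```bash
cat > h.py <<'E'
import numpy as np,cv2
from workcell import vision
def P(n):
    c=vision.calibration(n);return c["K"]@np.c_[c["R"],c["t"]]
def tri(a,b,n1="scene",n2="side"):
    X=cv2.triangulatePoints(P(n1),P(n2),np.array(a,float).T,np.array(b,float).T);return (X[:3]/X[3]).T
E
python3 - <<'E'
from h import *
rows=[ # scene, side, model xy (printer)
((580,337),(30,178),(-120,130)),((415,30),(320,468),(-120,-130)),((32,122),(665,255),(120,-130)),((147,457),(355,20),(120,130)),
((405,341),(190,135),(-28,100)),((289,92),(426,343),(-28,-100)),((104,134),(578,251),(82,-100)),((201,395),(338,65),(82,100)),
((524,315),(90,182),(-95,104)),((390,62),(325,410),(-95,-104)),((328,79),(388,372),(-55,-104)),((453,332),(150,151),(-55,104))]
o=lambda p,dx,dy:((p[0]+.5)/3.6-.5+dx,(p[1]+.5)/3.6-.5+dy)
X=tri([o(r[0],205,165) for r in rows],[o(r[1],255,170) for r in rows])
M=np.array([r[2] for r in rows])/1000
print((X*1000).round(1))
# rigid 2D
a=X[:,:2];ma,mm=a.mean(0),M.mean(0);H=(M-mm).T@(a-ma)
th=np.arctan2(H[0,1]-H[1,0],H[0,0]+H[1,1]);R=np.array([[np.cos(th),-np.sin(th)],[np.sin(th),np.cos(th)]])
t=ma-R@mm
print("yaw",np.degrees(th),"t",t,"z",X[:,2].mean());print(((a-(M@R.T+t))*1000).round(1))
for p in [(-75,84),(-75,42),(-75,0),(-75,-42),(-75,-84),(-28,0),(32,0),(82,0)]: print(p,(R@np.array(p)/1000+t).round(4))
np.savez("pose.npz",R=R,t=t,z=X[:,2].mean())
# bystanders: jar cap, tape, via rays
from scipy.spatial.transform import Rotation as Ro
from workcell import monitor
s=monitor.read_state();print(Ro.from_rotvec(s["eef_rot"]).as_matrix().round(3))
E
```

```text
[[414.6 170.5 113.3]
 [434.  -85.3 115.6]
 [669.  -67.8 114. ]
 [649.9 189.7 115.7]
 [505.7 150.9 116.2]
 [520.8 -50.7 117.1]
 [630.3 -43.  117.4]
 [615.5 158.2 115.7]
 [439.4 148.7 114.3]
 [456.  -59.4 117.2]
 [495.3 -55.7 116.5]
 [479.6 151.5 116.1]]
yaw 4.329583214000255 t [0.54179165 0.05184856] z 0.11577266239218854
[[ 2.3 -1.9]
 [ 2.   1.6]
 [-2.3  1. ]
 [-1.8 -0.8]
 [-0.6  1.5]
 [-0.6 -0.7]
 [-0.8 -1.3]
 [-0.5  0.4]
 [ 0.2  0.3]
 [ 1.  -0.3]
 [ 0.5  0.3]
 [ 0.5  0.1]]
(-75, 84) [0.4607 0.1299]
(-75, 42) [0.4638 0.0881]
(-75, 0) [0.467  0.0462]
(-75, -42) [0.4702 0.0043]
(-75, -84) [ 0.4733 -0.0376]
(-28, 0) [0.5139 0.0497]
(32, 0) [0.5737 0.0543]
(82, 0) [0.6236 0.058 ]
[[ 0.35  -0.    -0.937]
 [ 0.937 -0.001  0.35 ]
 [-0.001 -1.     0.   ]]
```

```bash
cat >> h.py <<'E'
from scipy.spatial.transform import Rotation as Ro
from workcell import monitor
def plan(px,py,z):
    """target at printer x,y (mm), world z (m): shift (cm) and turn (deg) in tool axes"""
    d=np.load("pose.npz");R,t=d["R"],d["t"]
    s=monitor.read_state();T=Ro.from_rotvec(s["eef_rot"]);p=np.array(s["tool_pos"])
    tgt=np.r_[R@np.array([px,py])/1000+t,z]
    X=np.r_[R@[0,1],0];Y=np.array([0,0,-1.]);G=Ro.from_matrix(np.c_[X,Y,np.cross(X,Y)])
    print("clk",round(s["clock"],2),"printer pos",(R.T@(p[:2]-t)*1000).round(1),"z",(p[2]*1000).round(2),"F",np.round(s["wrist_force"],2))
    print("->",(px,py,z),"shift cm",(T.inv().apply(tgt-p)*100).round(2),"turn deg",np.degrees((T.inv()*G).as_rotvec()).round(2))
E
python3 - <<'E'
from h import *
plan(-75,84,.14)
c=vision.calibration("wrist");print(-c["R"].T@c["t"]-monitor.read_state()["tool_pos"])
E
```

```text
clk 0.15 printer pos [-281.8  556.3] z 214.23 F [-0.55  0.09 -0.19]
-> (-75, 84, 0.14) shift cm [-34.17   7.45 -38.6 ] turn deg [-1.000e-02 -2.483e+01 -4.000e-02]
[-0.06412562  0.02342713  0.1694188 ]
```

>>> carry_out:
  commands:
    - [[-34.2,0,-38.6],[0,-24.8,0]]
    - [[-34.2,0,-38.6],[0,-24.8,0]]
    - [[-34.2,0,-38.6],[0,-24.8,0]]
    - [[-34.2,0,-38.6],[0,-24.8,0]]
    - [[-34.2,0,-38.6],[0,-24.8,0]]
    - [[-34.2,0,-38.6],[0,-24.8,0]]
    - [[-34.2,0,-38.6],[0,-24.8,0]]
    - [[-34.2,0,-38.6],[0,-24.8,0]]
    - [[-34.2,0,-38.6],[0,-24.8,0]]
    - [[-34.2,0,-38.6],[0,-24.8,0]]
  jaw: 1

```text
clock: 0.98
tool_pos: [0.4134, 0.2177, 0.2146]
eef_rot: [-1.173, -1.264, 1.265]
wrist_force: [1.3, 0.3, -0.5]
opening: 0.034
```

```bash
python3 -c "
from h import *
plan(-75,84,.14)"
```

```text
clk 0.98 printer pos [-115.5  175.1] z 214.56 F [ 1.32  0.33 -0.51]
-> (-75, 84, 0.14) shift cm [-9.1   7.46 -4.06] turn deg [-0.02 -0.02 -0.04]
```

>>> carry_out:
  commands:
    - [[-9.1,0,-4.1],[0,0,0]]
    - [[-9.1,0,-4.1],[0,0,0]]
    - [[-9.1,1.5,-4.1],[0,0,0]]
    - [[-9.1,5,-4.1],[0,0,0]]
    - [[-9.1,7.5,-4.1],[0,0,0]]
    - [[-9.1,8.6,-4.1],[0,0,0]]
    - [[-9.1,8.6,-4.1],[0,0,0]]
    - [[-9.1,8.6,-4.1],[0,0,0]]
    - [[-9.1,8.6,-4.1],[0,0,0]]

```text
clock: 1.73
tool_pos: [0.4615, 0.1301, 0.1294]
eef_rot: [-1.174, -1.265, 1.265]
wrist_force: [0.7, 0.2, 0.7]
opening: 0.0003
```

```bash
python3 -c "
from h import *
plan(-75,84,.115)
cv2.imwrite('pics/sc1.png',cv2.resize(vision.camera('scene')[150:330,190:430,::-1],None,fx=3.3,fy=3.3))
cv2.imwrite('pics/si1.png',cv2.resize(vision.camera('side')[150:330,230:470,::-1],None,fx=3.3,fy=3.3))
print(monitor.read_state()['wrist_force'],monitor.read_state()['opening'])"
```

```text
clk 1.73 printer pos [-74.2  84.1] z 129.42 F [0.66 0.18 0.71]
-> (-75, 84, 0.115) shift cm [-0.01  1.44  0.09] turn deg [ 0.05 -0.   -0.03]
[-0.43412133  0.59222051  0.20760709] 0.00019566192037840725
```

View pics/sc1.png

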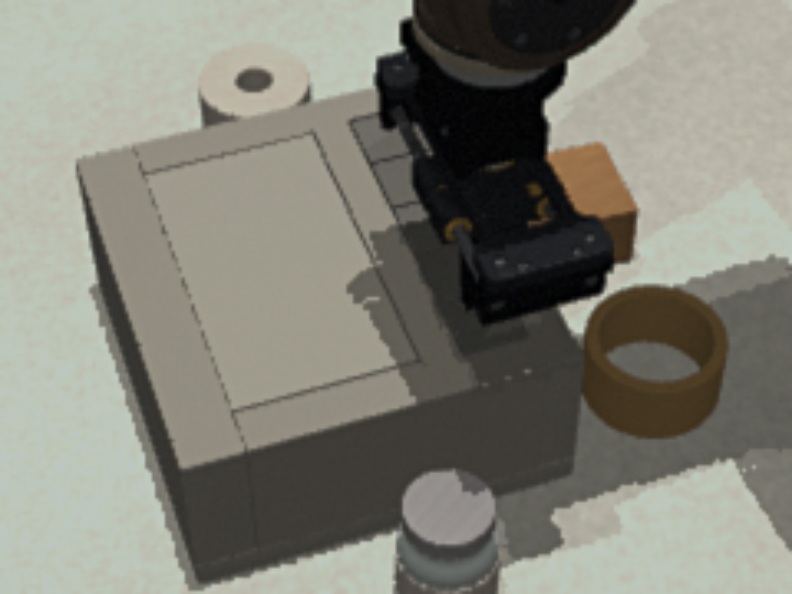

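View pics/si1.png

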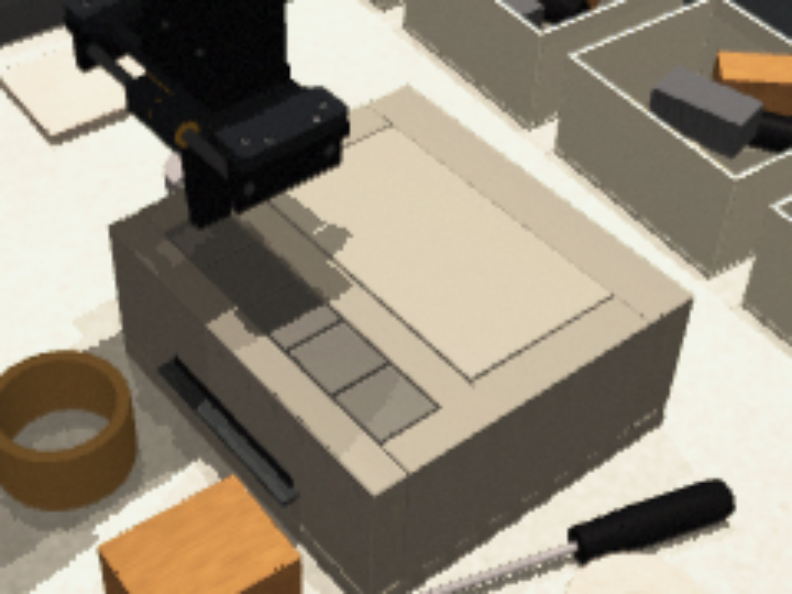

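Both views show the shut fingertips over the +y end key (side pixel ~(205,225) in the crop), with the gripper's long axis along the key row. Now I'll feel downwards in small steps.

>>> carry_out:
  commands:
    - [[0,0.8,0.1],[0,0,0]]
    - [[0,1.2,0.1],[0,0,0]]
    - [[0,1.3,0.1],[0,0,0]]
    - [[0,1.4,0.1],[0,0,0]]
    - [[0,1.5,0.1],[0,0,0]]
    - [[0,1.5,0.1],[0,0,0]]

```text
clock: 2.33
tool_pos: [0.4605, 0.1301, 0.1153]
eef_rot: [-1.174, -1.266, 1.264]
wrist_force: [-3.6, -0.0, 10.8]
opening: 0.0003
```

About 11 N with no give at z = 115.3 mm, so this key is a dummy. On to the next key.

>>> carry_out:
  commands:
    - [[0,-0.6,0],[0,0,0]]
    - [[-2.1,-0.8,0],[0,0,0]]
    - [[-4.2,-0.7,0],[0,0,0]]
    - [[-4.2,-0.4,0],[0,0,0]]
    - [[-4.2,-0.1,0],[0,0,0]]
    - [[-4.2,0.1,0],[0,0,0]]
    - [[-4.2,0.15,0],[0,0,0]]
    - [[-4.2,0.15,0],[0,0,0]]

```text
clock: 3.0
tool_pos: [0.4638, 0.0882, 0.1152]
eef_rot: [-1.175, -1.267, 1.266]
wrist_force: [-6.5, -10.7, 25.9]
opening: 0.0001
```

```bash
python3 -c "
from h import *
plan(-75,0,.115)"
```

```text
clk 3.0 printer pos [-75.   42.1] z 115.19 F [ -6.53 -10.65  25.94]
-> (-75, 0, 0.115) shift cm [-4.21  0.03  0.  ] turn deg [ 0.16  0.07 -0.1 ]
```

Rigid again: 26 N at z = 115.2 mm. I'll press the next one more gently.

>>> carry_out:
  commands:
    - [[0,-0.6,0],[0,0,0]]
    - [[-2.1,-0.8,0],[0,0,0]]
    - [[-4.2,-0.7,0],[0,0,0]]
    - [[-4.2,-0.4,0],[0,0,0]]
    - [[-4.2,-0.1,0],[0,0,0]]
    - [[-4.2,0.05,0],[0,0,0]]
    - [[-4.2,0.12,0],[0,0,0]]
    - [[-4.2,0.12,0],[0,0,0]]

```text
clock: 3.67
tool_pos: [0.4669, 0.047, 0.1139]
eef_rot: [-1.174, -1.267, 1.266]
wrist_force: [-0.2, -0.4, -0.0]
opening: 0.0002
```

```bash
python3 -c "
from h import *
plan(-75,-42,.115)"
```

```text
clk 3.67 printer pos [-75.    0.8] z 113.87 F [-0.25 -0.4  -0.03]
-> (-75, -42, 0.115) shift cm [-4.28 -0.11  0.01] turn deg [ 0.13  0.13 -0.1 ]
```

The middle key shows no resistance at 113.9 mm, so it seems to give. I'll press on in small steps.

>>> carry_out:
  commands:
    - [[0,0.1,0],[0,0,0]]
    - [[0,0.2,0],[0,0,0]]
    - [[0,0.25,0],[0,0,0]]
    - [[0,0.25,0],[0,0,0]]

```text
clock: 4.0
tool_pos: [0.4669, 0.0473, 0.1113]
eef_rot: [-1.174, -1.267, 1.266]
wrist_force: [0.7, 0.2, 1.8]
opening: 0.0006
```

>>> carry_out:
  commands:
    - [[0,0.1,0],[0,0,0]]
    - [[0,0.2,0],[0,0,0]]
    - [[0,0.3,0],[0,0,0]]
    - [[0,0.36,0],[0,0,0]]
    - [[0,0.36,0],[0,0,0]]
    - [[0,0.36,0],[0,0,0]]

```text
clock: 4.5
tool_pos: [0.467, 0.0473, 0.109]
eef_rot: [-1.175, -1.268, 1.266]
wrist_force: [-6.5, -0.8, 26.5]
opening: 0.0001
```

```bash
python3 -c "
from h import *
plan(-75,0,.115)
cv2.imwrite('pics/si2.png',vision.camera('side')[:,:,::-1])
print(monitor.read_state()['wrist_force'])"
```

```text
clk 4.5 printer pos [-74.9   1.1] z 108.97 F [-6.46 -0.82 26.49]
-> (-75, 0, 0.115) shift cm [-0.11 -0.6   0.01] turn deg [ 0.2   0.13 -0.1 ]
[-6.24403911 -0.33540633 25.05245737]
```

View pics/si2.png

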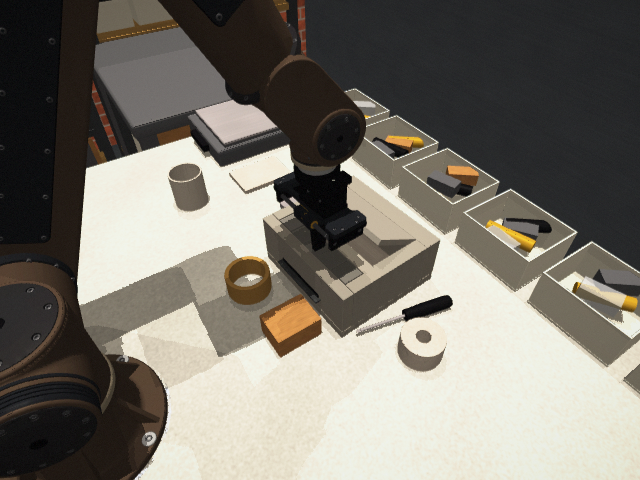

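The key bottomed at z = 109.0 mm, a 6.2 mm stroke. The side view shows the bay opening behind the gripper near (385,225). I'll lift straight up and let the cover settle.

>>> carry_out:
  commands:
    - [[0,-0.6,0],[0,0,0]]
    - [[0,-2,0],[0,0,0]]
    - [[0,-4,0],[0,0,0]]
    - [[0,-6,0],[0,0,0]]
    - [[0,-6,0],[0,0,0]]
    - [[0,-6,0],[0,0,0]]
    - [[0,-6,0],[0,0,0]]
    - [[0,-6,0],[0,0,0]]
    - [[0,-6,0],[0,0,0]]
    - [[0,-6,0],[0,0,0]]

```text
clock: 5.38
tool_pos: [0.4666, 0.0474, 0.1683]
eef_rot: [-1.174, -1.267, 1.266]
wrist_force: [1.0, 0.8, -0.5]
opening: 0.0002
```

>>> carry_out:
  commands:
    - [[0,0,0],[0,0,0]]
    - [[0,0,0],[0,0,0]]
    - [[0,0,0],[0,0,0]]
    - [[0,0,0],[0,0,0]]
    - [[0,0,0],[0,0,0]]
    - [[0,0,0],[0,0,0]]
    - [[0,0,0],[0,0,0]]
    - [[0,0,0],[0,0,0]]
    - [[0,0,0],[0,0,0]]
    - [[0,0,0],[0,0,0]]

```text
clock: 6.22
tool_pos: [0.4666, 0.0473, 0.1683]
eef_rot: [-1.174, -1.267, 1.266]
wrist_force: [0.8, 0.0, -0.6]
opening: 0.0004
```

>>> carry_out:
  commands:
    - [[0,0,0],[0,0,0]]
    - [[0,0,0],[0,0,0]]
    - [[0,0,0],[0,0,0]]
    - [[0,0,0],[0,0,0]]
    - [[0,0,0],[0,0,0]]
    - [[0,0,0],[0,0,0]]
    - [[0,0,0],[0,0,0]]
    - [[0,0,0],[0,0,0]]
    - [[0,0,0],[0,0,0]]
    - [[0,0,0],[0,0,0]]

```text
clock: 7.05
tool_pos: [0.4666, 0.0474, 0.1683]
eef_rot: [-1.174, -1.267, 1.266]
wrist_force: [-0.8, 0.4, 0.3]
opening: 0.0004
```

>>> carry_out:
  commands:
    - [[0,0,0],[0,0,0]]
    - [[0,0,0],[0,0,0]]
    - [[0,0,0],[0,0,0]]
    - [[0,0,0],[0,0,0]]
    - [[0,0,0],[0,0,0]]
    - [[0,0,0],[0,0,0]]
    - [[0,0,0],[0,0,0]]
    - [[0,0,0],[0,0,0]]
    - [[0,0,0],[0,0,0]]
    - [[0,0,0],[0,0,0]]

```text
clock: 7.88
tool_pos: [0.4666, 0.0473, 0.1683]
eef_rot: [-1.174, -1.267, 1.266]
wrist_force: [-0.3, 0.3, -0.4]
opening: 0.0004
```

```bash
python3 -c "
from h import *
plan(-10,-15,.168)
cv2.imwrite('pics/si3.png',cv2.resize(vision.camera('side')[100:340,220:480,::-1],None,fx=2.4,fy=2.4))
cv2.imwrite('pics/sc3.png',cv2.resize(vision.camera('scene')[90:340,180:440,::-1],None,fx=2.4,fy=2.4))"
```

```text
clk 7.88 printer pos [-75.3   1.2] z 168.33 F [-0.35  0.26 -0.38]
-> (-10, -15, 0.168) shift cm [-1.63  0.05 -6.53] turn deg [ 0.13  0.12 -0.09]
```

View pics/si3.png

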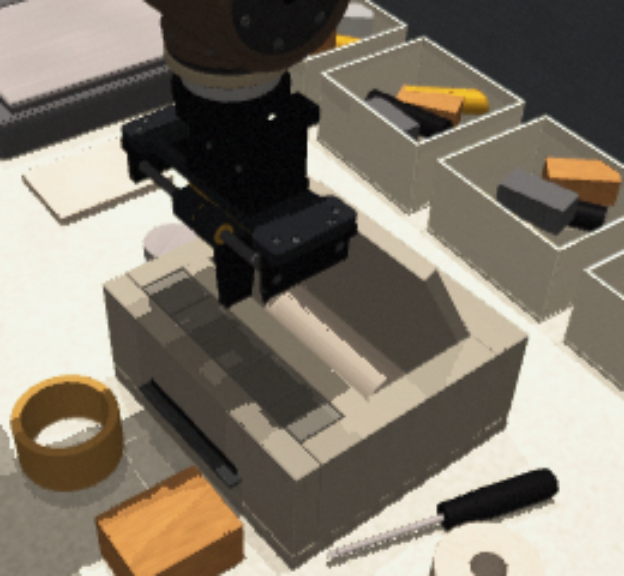

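View pics/sc3.png

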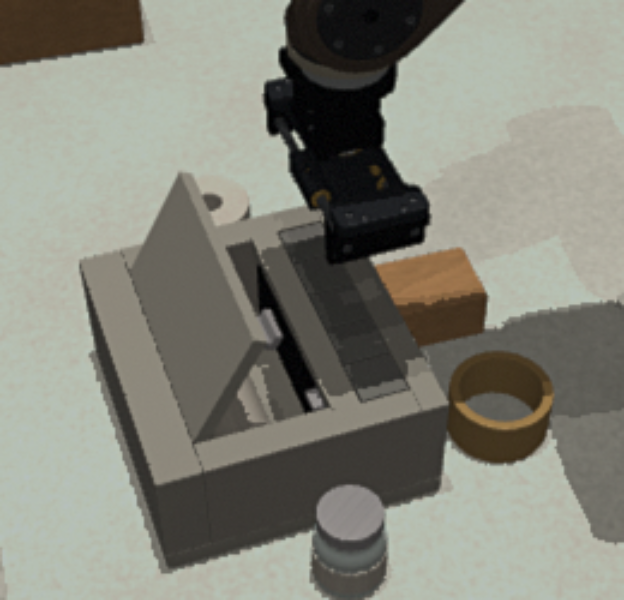

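The cover has sprung up, its free edge running from (183,174) to (265,342) in the scene crop, with the hook at about (270,325) on the +y side. I'll push on the middle, slightly to -y, clear of the hook.

>>> carry_out:
  commands:
    - [[-1.6,0,-2],[0,0,0]]
    - [[-1.6,0,-5],[0,0,0]]
    - [[-1.6,0,-7],[0,0,0]]
    - [[-1.6,0,-7.8],[0,0,0]]
    - [[-1.6,0,-8.4],[0,0,0]]
    - [[-1.6,0,-9],[0,0,0]]
    - [[-1.6,0,-9.5],[0,0,0]]
    - [[-1.6,0,-10],[0,0,0]]
    - [[-1.6,0,-10.5],[0,0,0]]
    - [[-1.6,0,-10.5],[0,0,0]]

```text
clock: 8.82
tool_pos: [0.5731, 0.0396, 0.1687]
eef_rot: [-1.175, -1.268, 1.266]
wrist_force: [0.1, -0.6, -0.5]
opening: 0.0004
```

```bash
python3 -c "
from h import *
plan(60,-15,.168)
cv2.imwrite('pics/sc4.png',cv2.resize(vision.camera('scene')[90:340,180:440,::-1],None,fx=2.4,fy=2.4))"
```

```text
clk 8.82 printer pos [ 30.3 -14.6] z 168.69 F [ 0.08 -0.56 -0.47]
-> (60, -15, 0.168) shift cm [-0.05  0.08 -2.97] turn deg [ 0.17  0.13 -0.09]
```

View pics/sc4.png

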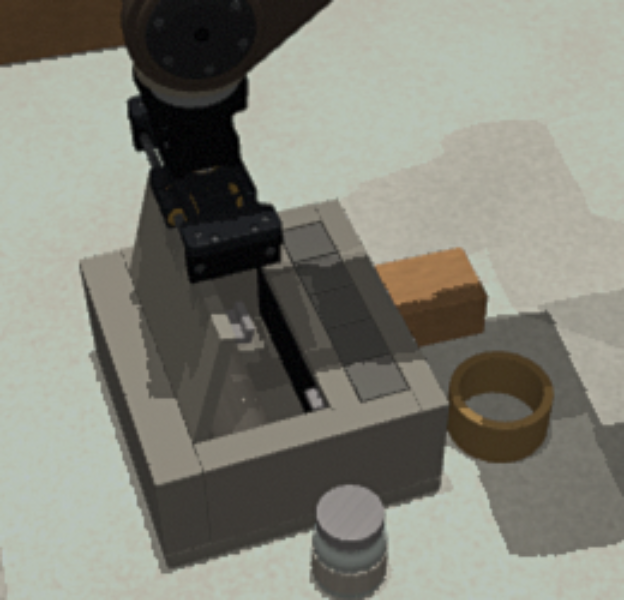

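The cover is being carried back by the fingers, and the hook, at (235,325) in the crop, is clear of them. I'll go on slowly past upright.

>>> carry_out:
  commands:
    - [[0,0,-0.6],[0,0,0]]
    - [[0,0,-1.2],[0,0,0]]
    - [[0,0,-1.8],[0,0,0]]
    - [[0,0,-2.3],[0,0,0]]
    - [[0,0,-2.7],[0,0,0]]
    - [[0,0,-3.0],[0,0,0]]
    - [[0,0,-3.3],[0,0,0]]
    - [[0,0,-3.5],[0,0,0]]
    - [[0,0,-3.6],[0,0,0]]
    - [[0,0,-3.6],[0,0,0]]

```text
clock: 9.7
tool_pos: [0.6088, 0.0424, 0.1687]
eef_rot: [-1.175, -1.268, 1.266]
wrist_force: [0.2, 0.4, 0.1]
opening: 0.0006
```

```bash
python3 -c "
from h import *
plan(-60,-15,.168)
cv2.imwrite('pics/sc5.png',cv2.resize(vision.camera('scene')[90:340,180:440,::-1],None,fx=2.4,fy=2.4))"
```

```text
clk 9.7 printer pos [ 66.1 -14.5] z 168.67 F [0.21 0.43 0.11]
-> (-60, -15, 0.168) shift cm [-0.02  0.03 12.61] turn deg [ 0.16  0.13 -0.09]
```

View pics/sc5.png

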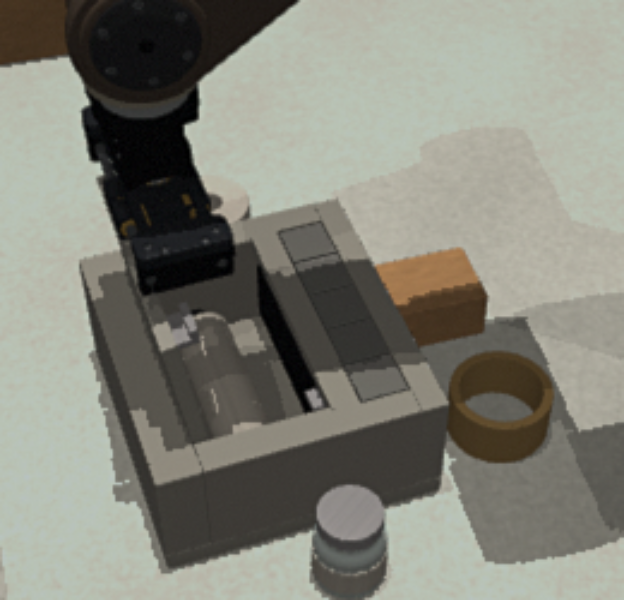

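The cover is at about upright, its free edge mostly behind the gripper. I'll draw straight back and measure.

>>> carry_out:
  commands:
    - [[0,0,1],[0,0,0]]
    - [[0,0,3],[0,0,0]]
    - [[0,0,6],[0,0,0]]
    - [[0,0,9],[0,0,0]]
    - [[0,0,12],[0,0,0]]
    - [[0,-2,14],[0,0,0]]
    - [[0,-4,15],[0,0,0]]
    - [[0,-4,15],[0,0,0]]
    - [[0,-4,15],[0,0,0]]
    - [[0,-4,15],[0,0,0]]

```text
clock: 10.58
tool_pos: [0.4594, 0.0308, 0.2079]
eef_rot: [-1.175, -1.268, 1.266]
wrist_force: [0.3, 0.2, 0.1]
opening: 0.0002
```

```bash
python3 -c "
from h import *
plan(-60,-15,.168)
cv2.imwrite('pics/sc6.png',cv2.resize(vision.camera('scene')[90:340,180:440,::-1],None,fx=2.4,fy=2.4,interpolation=cv2.INTER_CUBIC))
cv2.imwrite('pics/si6.png',cv2.resize(vision.camera('side')[80:320,220:480,::-1],None,fx=2.4,fy=2.4,interpolation=cv2.INTER_CUBIC))"
```

```text
clk 10.58 printer pos [-83.8 -14.8] z 207.94 F [0.34 0.24 0.12]
-> (-60, -15, 0.168) shift cm [-0.02  4.   -2.36] turn deg [ 0.19  0.13 -0.09]
```

View pics/sc6.png

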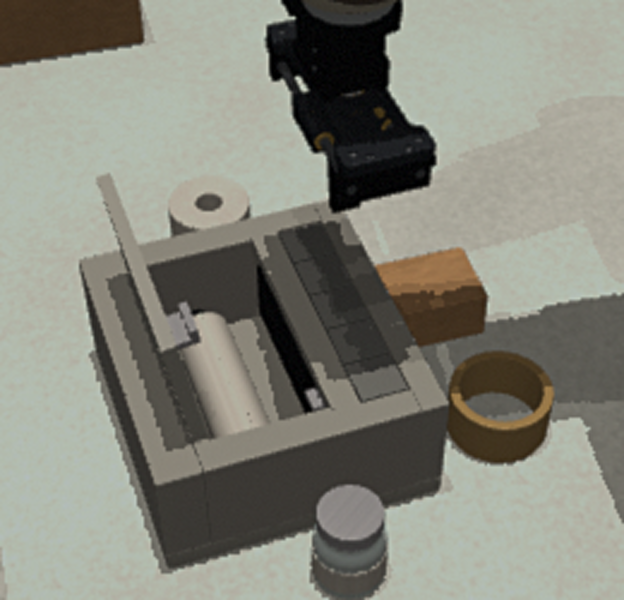

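View pics/si6.png

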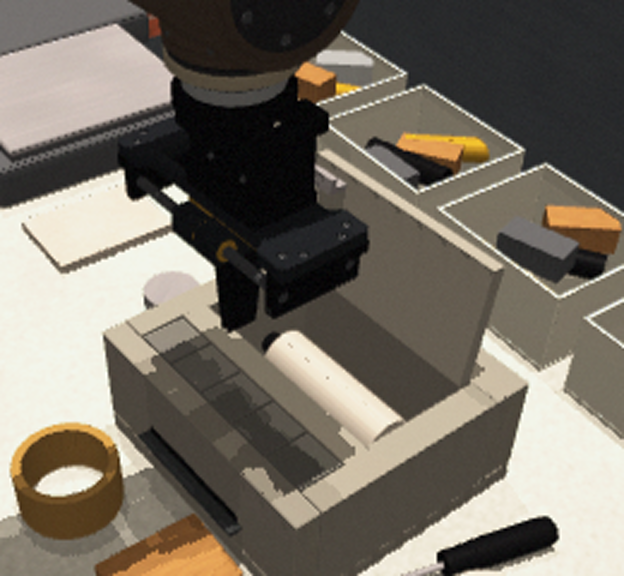

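```bash
python3 -c "
from h import *
f=lambda p,a,b:((p[0]+.5)/2.4-.5+a,(p[1]+.5)/2.4-.5+b)
X=tri([f(p,180,90) for p in [(97,180),(110,175)]],[f(p,220,80) for p in [(503,266),(491,273)]])
d=np.load('pose.npz')
for x in X:
  q=d['R'].T@(x[:2]-d['t'])*1000; z=x[2]*1000
  print(q.round(1),z.round(1),'angle',np.arctan2(z-115,82-q[0]))
"
```

```text
[ 96.9 -97.5] 224.7 angle 1.7058529287708235
[ 85.2 -98.5] 225.3 angle 1.599422738417578
```

```bash
python3 -c "
from h import *
from workcell import manip
a=cv2.imread('pics/scene0.png');b=vision.camera('scene')[:,:,::-1]
cv2.imwrite('pics/sc7.png',b)
f=lambda p,x,y:((p[0]+.5)/2.4-.5+x,(p[1]+.5)/2.4-.5+y)
print(monitor.read_state()['clock'],monitor.read_state()['wrist_force'])
for n,(x,y,w,h) in dict(tape=(355,225,65,65),carton=(345,185,45,55),jar=(300,285,50,60),mug=(420,355,75,90),pad=(295,395,105,80),roll=(243,160,45,28)).items():
  r=cv2.matchTemplate(b,a[y+5:y+h-5,x+5:x+w-5],cv2.TM_CCOEFF_NORMED)[y-5:y+15,x-5:x+15]
  _,v,_,l=cv2.minMaxLoc(r);print(n,'shift px',l[0]-10,l[1]-10,round(v,2))
print(manip.job_done())
"
```

```text
10.7333 [ 0.82390698 -0.64217077  0.08134117]
tape shift px 0 0 0.75
carton shift px 0 0 0.84
jar shift px 0 0 1.0
mug shift px 0 0 1.0
pad shift px 0 0 1.0
roll shift px 0 0 1.0
the job is handed in; nothing more can be done
None
```

The roll cover is standing open, leaning slightly back, and the job is handed in at about 10.7 s with the robot touching nothing.

- **Finding the key:** I felt the keys from the +y end. The first two were rigid, giving no movement at about 11 N and 26 N. The middle key gave, and I pressed it in until it bottomed after about 6.2 mm of travel at about 26 N.
- **Opening the cover:** It sprang up part-way. I then pushed it back with the shut fingers, clear of the hook, and drew straight back.

**Last checks:**
- **Cover angle:** Triangulating the rear (upper-face) corner of the cover's free edge from two views gives about 1.70 rad, past upright. I measured only this corner properly. The same formula on the front corner gives 1.60 rad, but it takes no account of the cover's 12 mm thickness, so it reads low.
- **Contact:** The wrist force was back at noise level, and the gripper stood about 150 mm clear of the cover.
- **Loose things:** In the scene view the tape, carton, jar, mug, pad and label roll had not moved. The tape and carton matched less closely (0.75 and 0.84), most likely because of the arm's shadow. I did not check the screwdriver this way; it is hidden in that view and I only saw it by eye in the side view.

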